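# Clip a trolley wheel onto its axle

### The job

Take the open spring clip with the orange pull block out of the cardboard tray and push it sideways, mouth first, into the groove of the trolley wheel's axle, just above the red disc, until it snaps fully home and lies flat on the disc; then let go of it. Work gently: it snaps on at 5 to 10 N, and pressing it on the disc or axle with more than 20 N spoils it. Leave the screwdriver, the jar and the socket where they are.

Things in the scene. Friction and masses are not known exactly. Their poses are not given: they have to be found in the camera images.
- clip: Open steel spring clip, 5 mm thick, with an orange pull block; lies flat in the tray, block up. Origin: underside, in the middle of the seat (home, it lies on the axle's centreline). x: out of the open mouth (the push direction), z up. Block: 18 (x) by 16 (y) by 36 mm high from the underside, centred at x = -38 mm, y = 0. Bridge behind the seat: front face at x = -7, 30 mm wide. Jaw tips reach x = +20. About 75 g.
- clip_seat (a point): The clip's origin. Two sprung jaws pivot at x = -12, y = +-13; they pinch to a 9.8 mm gap at x = +6, then flare to a mouth 25 mm wide. Groove: 14 mm thick neck right above the red disc, 11 mm high; above it the axle is 22 mm thick for 44 mm. Jaws meet the neck with the seat about 12 mm short, resist most (4 to 9 N) before 6 mm short, then snap home until the bridge meets the neck, a hard stop.
- wheel: Trolley wheel lying flat on a steel plate 150 mm square and a wooden block; fixed, does not turn. Origin: on the axle's centreline, plate underside; z up. Black tyre 132 mm across, z = 10 to 50 mm. Above it a flat red disc 108 mm across, 5 mm thick, and an upright axle stub through its middle. The disc's top face lies anywhere from z = 56 to 92 mm: set differently each time, NOT measured; feel or look for it.
- tray: Fixed low cardboard tray, 170 (x) by 150 (y) by 20 mm high, walls 4 mm, floor 4 mm thick. Origin: centre of its underside, on the table.
- screwdriver: Screwdriver with yellow handle, about 130 mm long, lying on the table between tray and wheel, roughly along x. Origin: its underside near the middle. Leave alone.
- jar: Small amber jar with white cap, 38 mm across, 60 mm high, standing on the table. Origin: centre of its underside. Leave alone.
- socket: Steel socket (ring), 28 mm across, 40 mm high, standing on the table near the robot. Origin: centre of its underside. Leave alone.
Mind the look-alikes: they are no part of the job. Of the things shaped like the tray, the cardboard one is meant.

How it is judged:
By the outcome, as a careful person would: the job done as asked, in the order asked, and still so for the second after the job is handed in, with the robot touching nothing.
It also fails if it takes over 51 s, if anything falls off the work surface, if the arm or the gripper's body presses on something with over 40 N, if the wrist force passes 120 N, or if a joint passes its speed limit or range.

### The arm

A 7-joint arm with a two-finger parallel gripper is mounted at the origin on the work surface. World frame = base frame: x ahead of the robot, y to its left, z up, the work surface at z = 0. Lengths are in m, angles in rad, forces in N, time in s.
With the tool pointing down it reaches from about 0.35 to 0.9 m from the base axis. Payload 8.1 kg.
Tool frame: the origin (TCP) lies on the centre line of the jaws, within the pads' length; the fingertips stand 17 mm ahead of it and the grasp point (between the pads) lies 2 mm behind it; z points along the fingers, y is the direction in which the jaws open and shut (so a half turn about z gives the same grasp; the last joint's range is limited). The gripper opens to 92 mm and grips with 3 to 60 N. Pads are 19 mm wide; open, the fingers measure 130 mm over their backs; the gripper's body (75 mm by 190 mm) begins 47 mm behind the grasp point.
Start: joints at [-1.284, 0.434, 0.025, 1.573, -0.012, 1.134, -0.075], TCP at [0.238, 0.578, 0.244] pointing down, gripper open.
Joint ranges: [-2.62, 2.62], [-0.44, 2.09], [-1.27, 1.32], [0.08, 2.57], [-1.32, 4.46], [0.12, 2], [-2.74, 2.74]. Speed limits (rad/s): [2.22, 2.22, 3.01, 3.01, 3.14, 3.14, 3.14].

### API

Orientations are given as a unit quaternion [x, y, z, w].
In Python, from rig import sensors, vision, r gives the robot as it stands.
- The arm moves only by the shell command python3 -m pendant 'ROWS' [FORCE]. ROWS is JSON, a list of rows, each an object with "travel": the shift along the world's x, y, z in mm, a list of three; "angular": the turn, a rotation vector about the world's x, y, z in rad, a list of three; "gripper": the opening in per cent of the stroke, from 0 (shut) to 100 (fully open). A call has 1 to 5 rows; each row shifts and turns the pose as measured when the row begins; what a row does not reach is not made up. A row lasts 1/10 s, in which the tool goes at most 50 mm and 8.59 degrees, less where a joint would pass 70% of its speed; a pose out of reach is approached as far as the arm can. A call with a gripper value outside its range is refused whole. The fingers move at their own pace and stop on an object; FORCE is the grip in N (left out, the last holds). Time passes only in rows, so rows that do not move let the fingers close. It gives the time, the measured TCP pose, the force and the opening at its end, in the units of the state.
- sensors.state(): the state, without advancing time (a new reading comes with each control period).
- vision.snapshot(name): name is "side" or "top" or "wrist"; returns a dict with "img" (480x640x3 uint8, red, green, blue), "vfov" (degrees; the focal length in pixels is half the picture's height over the tangent of half this angle, whatever the lens; pixels are square), "cx", "cy" (the principal point, pixels), "pose" (4x4, takes a point from camera to world coordinates). Camera axes: x right, y down, z forward; pixel columns grow to the right and rows downward; lengths in m; the calibration is good to about 2 mm. A picture is of the moment at which its call begins. There is no depth.
- r.hand_in(): hands the job in, once; it reports no verdict.
The state is a dict: "t": time; "joint_pos": joint angles; "joint_vel": joint speeds; "joint_efforts": joint torques, N m; "tcp_pos": TCP position; "tcp_rot": TCP orientation; "force": force on the tool from outside, world axes, zero at the start; "ft_torque": the same for the moment, N m; "opening": opening from 0.0 (shut) to 1.0 (fully open).
Only numpy, scipy, OpenCV 4.12 (cv2) and the standard library are available. Lean on these libraries where they do the work, as an engineer would, in place of code of your own. Each camera call takes 0.05 s, during which the arm holds its last target.

## Working session

There is one attempt and no reset: what is moved stays moved. The work goes in short steps, Python scripts to look and compute and a shell command to move; the robot and the scene stay as the last step left them, time stands still between calls to the robot, and variables do not carry over. Pictures are saved under pics/ and viewed, and the job is handed in when it is done.

```bash
ls; mkdir -p pics; cat > h.py <<'E'
import numpy as np, cv2, pickle
from rig import sensors, vision, r
def snap(n,tag):
    s=vision.snapshot(n); pickle.dump(s,open(f'pics/{tag}.pkl','wb'))
    cv2.imwrite(f'pics/{tag}.png',s['img'][:,:,::-1]); return s
def load(tag): return pickle.load(open(f'pics/{tag}.pkl','rb'))
def ray(s,u,v):
    f=s['img'].shape[0]/2/np.tan(np.radians(s['vfov'])/2)
    P=np.array(s['pose']); d=P[:3,:3]@np.array([(u-s['cx'])/f,(v-s['cy'])/f,1]); return P[:3,3],d/np.linalg.norm(d)
def onz(s,u,v,z):
    o,d=ray(s,u,v); return o+d*(z-o[2])/d[2]
def tri(*a):
    A=np.zeros((3,3));b=np.zeros(3); L=[]
    for s,u,v in a:
        o,d=ray(s,u,v);M=np.eye(3)-np.outer(d,d);A+=M;b+=M@o;L.append((o,M))
    x=np.linalg.solve(A,b); return x,[np.linalg.norm(M@(x-o)) for o,M in L]
def proj(s,p):
    f=s['img'].shape[0]/2/np.tan(np.radians(s['vfov'])/2)
    P=np.array(s['pose']); c=P[:3,:3].T@(np.array(p)-P[:3,3]); return c[0]/c[2]*f+s['cx'],c[1]/c[2]*f+s['cy']
def crop(s,u0,v0,u1,v1,k,name):
    im=s['img'][v0:v1,u0:u1,::-1]; cv2.imwrite(f'pics/{name}.png',cv2.resize(im,None,fx=k,fy=k,interpolation=cv2.INTER_CUBIC))
E
python3 - <<'E'
from h import *
for n in ['side','top','wrist']:
    s=snap(n,n+'0'); print(n,s['vfov'],s['cx'],s['cy'],np.round(s['pose'],3).tolist())
print(sensors.state())
E
```

```text
pics
side 49.47732374362817 314.8360414098487 238.87261676411006 [[0.959, -0.223, 0.178, 0.282], [-0.285, -0.74, 0.609, -0.627], [-0.004, -0.635, -0.773, 0.938], [0.0, 0.0, 0.0, 1.0]]
top 45.87333966188181 318.9764420717656 247.38622617911403 [[-0.028, -0.995, 0.096, 0.407], [-1.0, 0.028, 0.008, 0.079], [-0.01, -0.096, -0.995, 1.075], [0.0, 0.0, 0.0, 1.0]]
wrist 60.60782151801098 315.0876031583162 242.3310399721798 [[0.379, 0.895, 0.236, 0.174], [0.925, -0.366, -0.098, 0.604], [-0.001, 0.256, -0.967, 0.384], [0.0, 0.0, 0.0, 1.0]]
{'t': 0.15, 'joint_pos': array([-1.28360286,  0.43507055,  0.02498927,  1.57387839, -0.01160155,
        1.13399298, -0.07513549]), 'joint_vel': array([-0.0005993 , -0.00277655,  0.00144522, -0.00114851,  0.00082804,
        0.00169424,  0.00158291]), 'joint_efforts': array([ 2.18303416e-03, -6.68267798e+01,  9.86158289e-01, -3.14697540e+01,
       -6.04636618e-02,  3.94052861e-02,  8.11416044e-05]), 'tcp_pos': array([0.23740963, 0.57776138, 0.24312443]), 'tcp_rot': array([ 1.93723284e-01,  9.81056026e-01, -5.99161551e-04, -5.94791162e-05]), 'force': array([-1.04373298,  0.22210967,  0.49159774]), 'ft_torque': array([-0.02770493,  0.00497844, -0.0142588 ]), 'opening': 1.0002180673702108}
```

View pics/side0.png

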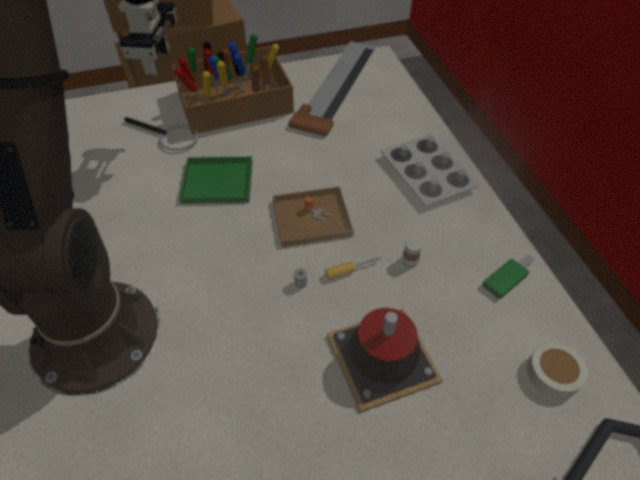

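View pics/top0.png

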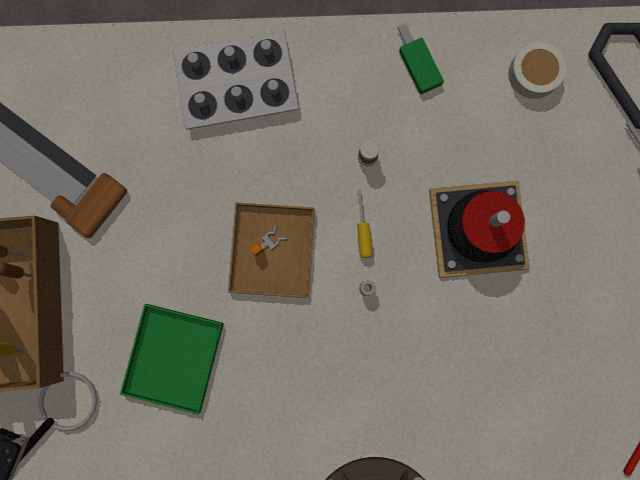

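View pics/wrist0.png

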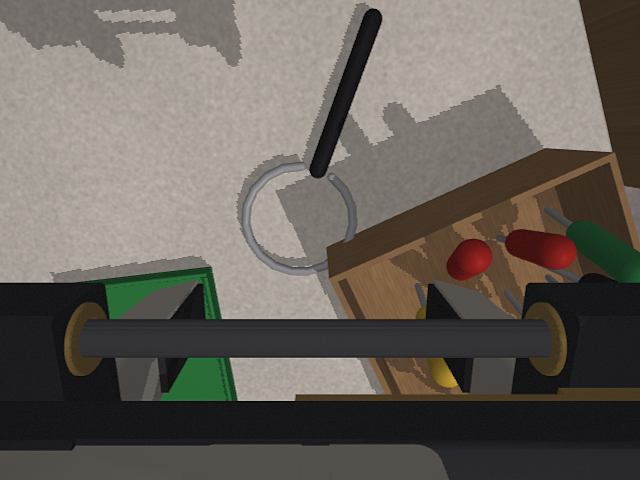

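The cardboard tray with the clip is at top (272,250) and side (312,215). The green tray at top (173,358) is the look-alike. The wheel's axle is at top (502,218) and side (391,320). I'll enlarge both.

```bash
python3 - <<'E'
from h import *
t=load('top0');s=load('side0')
a=cv2.resize(t['img'][220:270,240:300,::-1],None,fx=10,fy=10,interpolation=cv2.INTER_CUBIC)
b=cv2.resize(s['img'][185:235,285:345,::-1],None,fx=10,fy=10,interpolation=cv2.INTER_CUBIC)
cv2.imwrite('pics/c1.png',cv2.resize(np.hstack([a]),None,fx=1,fy=1)); cv2.imwrite('pics/c2.png',b)
crop(t,430,170,530,280,5,'c3'); crop(s,320,300,450,410,5,'c4')
E
```

```text
(no output)
```

View pics/c1.png

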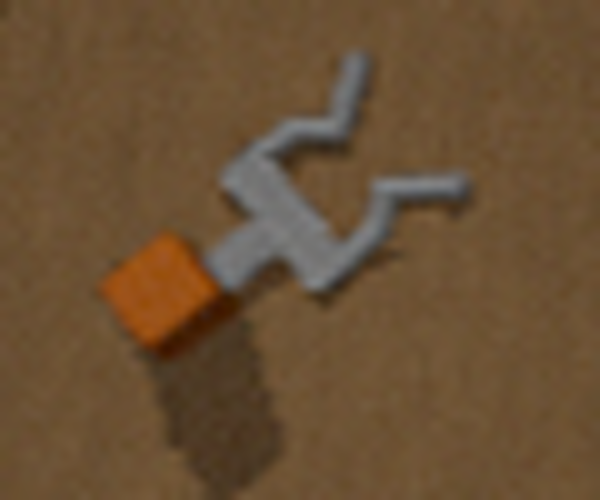

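View pics/c2.png

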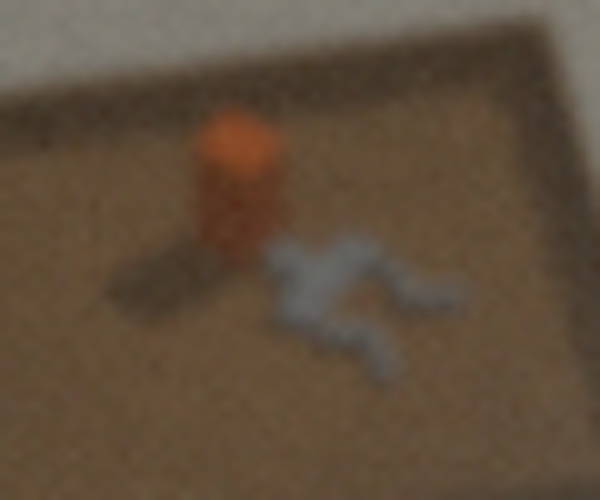

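View pics/c3.png

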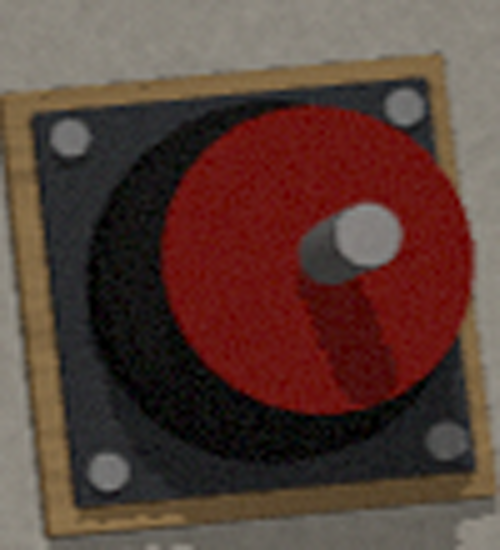

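View pics/c4.png

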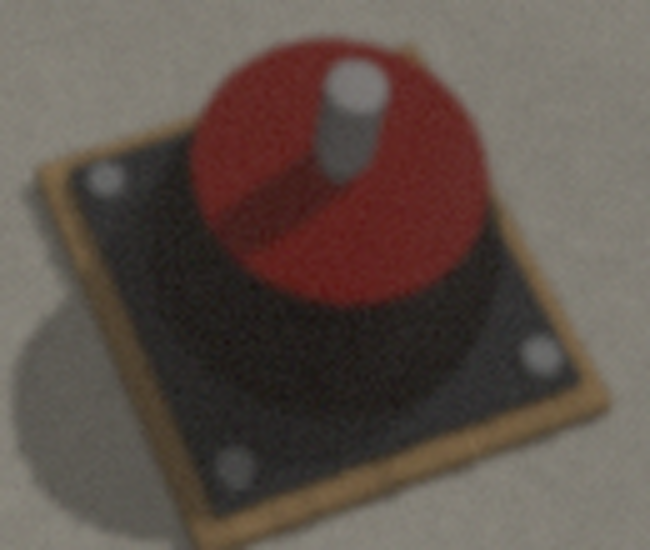

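```bash
cat > m.py <<'E'
from h import *
t=load('top0');s=load('side0')
T=lambda x,y:(t,240+(x+.5)/10-.5,220+(y+.5)/10-.5)
S=lambda x,y:(s,285+(x+.5)/10-.5,185+(y+.5)/10-.5)
T2=lambda x,y:(t,430+(x+.5)/5-.5,170+(y+.5)/5-.5)
S2=lambda x,y:(s,320+(x+.5)/5-.5,300+(y+.5)/5-.5)
def P(n,*a):
    x,e=tri(*a);print(n,np.round(x*1000,1),'res',np.round(np.array(e)*1000,1)); return x
b=P('blocktop',T(162,291),S(240,138))
P('tipA',T(360,58),S(460,298)); P('tipB',T(465,186),S(383,375))
P('brA',T(238,175),S(360,240)); P('brB',T(322,282),S(285,315))
P('axtop',T2(369,235),S2(358,86)); P('disc',T2(317,259),S2(340,172))
# at known height z
z=.009
tips=[onz(*T(360,58),z),onz(*T(465,186),z)]; m=sum(tips)/2
print('mid tips',m*1e3, 'sep',np.linalg.norm(tips[0]-tips[1])*1e3)
bt=onz(*T(162,291),.04); print('block top view',bt*1e3,'len',np.linalg.norm((m-bt)[:2])*1e3,'yaw',np.degrees(np.arctan2(*(m-bt)[1::-1])))
bs=onz(*S(240,138),.04); print('block side view',bs*1e3)
br=(onz(*T(238,175),z)+onz(*T(322,282),z))/2; print(br)
# tray corners, wheel
for n,(u,v) in dict(sd_tip=(360,191),sd_end=(366,257),jar=(369,150),sock=(367,288)).items(): print(n,np.round(onz(t,u,v,.02)*1e3))
for u,v in [(235,203),(314,207),(309,298),(229,293)]: print('tray',np.round(onz(t,u,v,.02)*1e3))
E
python3 m.py
```

```text
blocktop [508.9 203.3  41.6] res [0.5 0.5]
tipA [554.7 169.2   6.6] res [0.5 0.5]
tipB [529.4 149.7   8.1] res [0.6 0.6]
brA [534.6 192.2   9.2] res [1.4 1.4]
brB [512.7 177.3   5.2] res [0.1 0.1]
axtop [ 538.5 -215.8  155.6] res [0.3 0.3]
disc [ 538.7 -216.3   96.2] res [0.1 0.1]
mid tips [542.41147112 159.21773511   9.        ] sep 31.64483815350238
block top view [508.55544429 203.5479035   40.        ] len 55.77987434660052 yaw -52.63014818762911
block side view [509.7726714  204.72993964  40.        ]
[0.5228353  0.18472416 0.009     ]
sd_tip [614.   7.  20.]
sd_end [489.   0.  20.]
jar [693. -12.  20.]
sock [431.   1.  20.]
tray [598. 244.  20.]
tray [586.  95.  20.]
tray [416. 109.  20.]
tray [429. 257.  20.]
```

Candidates: the clip with the orange block is the only clip in view, at top (265,243) in the cardboard tray. The green tray at (173,358) is empty, so it isn't the one meant. The heights come out right: block top 41 mm against 40 expected, axle top 156 mm. I'll move above the clip.

```bash
python3 -m pendant '[{"travel":[28,-37,-5],"angular":[0,0,-0.05],"gripper":100},{"travel":[28,-37,-5],"angular":[0,0,-0.055],"gripper":100},{"travel":[28,-37,-5],"angular":[0,0,-0.055],"gripper":100},{"travel":[28,-37,-5],"angular":[0,0,-0.055],"gripper":100},{"travel":[28,-37,-5],"angular":[0,0,-0.055],"gripper":100}]'
python3 -m pendant '[{"travel":[28,-37,-5],"angular":[0,0,-0.055],"gripper":100},{"travel":[28,-37,-5],"angular":[0,0,-0.055],"gripper":100},{"travel":[28,-37,-5],"angular":[0,0,-0.055],"gripper":100},{"travel":[28,-37,-5],"angular":[0,0,-0.055],"gripper":100},{"travel":[0,0,0],"angular":[0,0,0],"gripper":100}]'
```

```text
t: 0.65
tcp_pos: [0.3738, 0.3925, 0.2161]
tcp_rot: [0.322, 0.947, 0.0, -0.002]
force: [0.8, -0.2, -0.1]
opening: 1.001
t: 1.15
tcp_pos: [0.4923, 0.2304, 0.1948]
tcp_rot: [0.433, 0.902, -0.0, -0.001]
force: [-0.9, -0.0, 0.1]
opening: 1.001
```

```bash
python3 - <<'E'
from h import *
w=snap('wrist','w1'); print(sensors.state()['tcp_pos'],proj(w,[.509,.204,.04]))
E
```

```text
[0.49055934 0.23360005 0.19492293] (np.float64(311.08970225039735), np.float64(269.6941013814765))
```

View pics/w1.png

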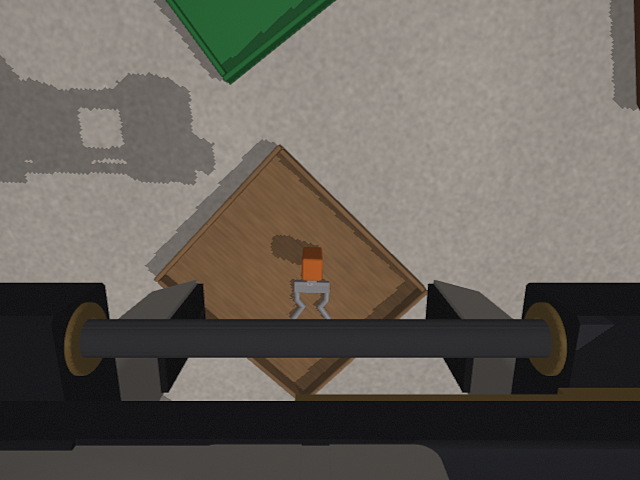

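```bash
python3 - <<'E'
from h import *
crop(load('wrist' if 0 else 'w1'),270,235,350,325,6,'c5')
E
```

```text
(no output)
```

View pics/c5.png

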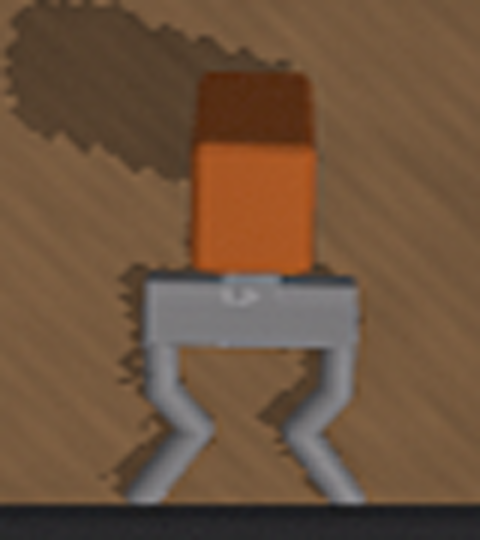

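```bash
python3 - <<'E'
from h import *
w=load('w1')
W=lambda x,y:(w,270+(x+.5)/6-.5,235+(y+.5)/6-.5)
c=[onz(*W(*p),.040) for p in [(193,143),(314,146),(312,275),(193,270)]]
print(np.round(np.array(c)*1e3,1), np.mean(c,0)*1e3)
b=[onz(*W(*p),.009) for p in [(146,347),(358,347),(146,276),(357,277)]]
print(np.round(np.array(b)*1e3,1))
for a,d in [(b[0],b[1]),(b[2],b[3]),(c[0],c[1]),(c[3],c[2])]:
    v=(a-d); print(np.degrees(np.arctan2(v[1],v[0])),np.linalg.norm(v)*1e3)
m=(b[0]+b[1])/2-np.mean(c,0); print('clip x from block',np.degrees(np.arctan2(m[1],m[0])),np.linalg.norm(m[:2])*1e3)
t=load('top0');x,e=tri(W(253,208),(t,240+16.2-.45,220+29.1-.45));print(x,e)
R=np.array(w['pose']);s=sensors.state();q=s['tcp_rot'];print(2*np.degrees(np.arctan2(q[1],q[0])))
E
```

```text
[[497.9 206.6  40. ]
 [510.  215.8  40. ]
 [520.6 202.3  40. ]
 [508.4 193.3  40. ]] [509.24783258 204.49252811  40.        ]
[[516.6 170.6   9. ]
 [540.  189.5   9. ]
 [510.  179.    9. ]
 [533.2 197.5   9. ]]
-141.17794679614036 30.02496852039258
-141.46828641810245 29.652460627185597
-142.66920529520127 15.175135531034881
-143.730224494036 15.142680623953279
clip x from block -52.11910830989219 30.968481829640588
[0.5091803  0.20392163 0.03785755] [np.float64(0.00042818003928596967), np.float64(0.0004281800392858507)]
128.97968923266126
```

```bash
python3 -m pendant '[{"travel":[9,-15,-40],"angular":[0,0,0],"gripper":45},{"travel":[9,-14,-40],"angular":[0,0,0],"gripper":45},{"travel":[0,0,-40],"angular":[0,0,0],"gripper":45},{"travel":[0,0,0],"angular":[0,0,0],"gripper":45},{"travel":[0,0,0],"angular":[0,0,0],"gripper":45}]' 50; python3 - <<'E'
from h import *
w=snap('wrist','w2'); s=sensors.state();print(s['tcp_pos'],s['force'],s['opening'])
E
```

```text
t: 1.7
tcp_pos: [0.5076, 0.2103, 0.0736]
tcp_rot: [0.427, 0.904, 0.003, -0.002]
force: [0.6, 0.1, 1.6]
opening: 0.612
[0.50730779 0.21056892 0.07369273] [-1.36326091 -0.50424352  0.45147337] 0.5709790277737197
```

View pics/w2.png

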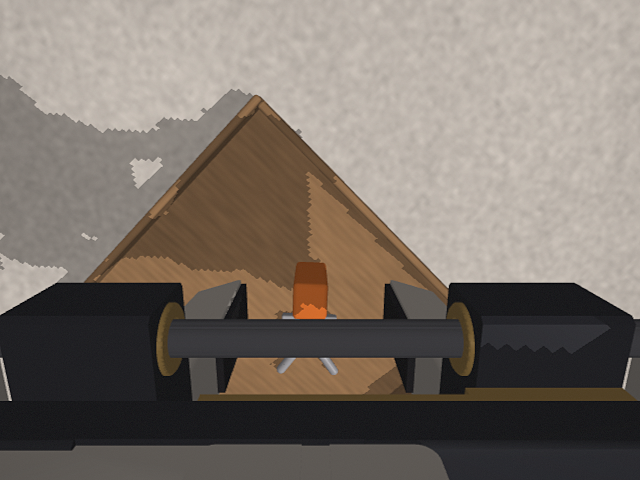

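```bash
python3 -m pendant '[{"travel":[2,-6,0],"angular":[0,0,-0.015],"gripper":40},{"travel":[0,0,-20],"angular":[0,0,0],"gripper":40},{"travel":[0,0,-20],"angular":[0,0,0],"gripper":40},{"travel":[0,0,-6],"angular":[0,0,0],"gripper":40},{"travel":[0,0,0],"angular":[0,0,0],"gripper":40}]'
```

```text
t: 2.25
tcp_pos: [0.5143, 0.2085, 0.036]
tcp_rot: [0.433, 0.901, 0.009, 0.002]
force: [0.7, 0.2, 0.6]
opening: 0.403
```

```bash
python3 -m pendant '[{"travel":[0,0,0],"angular":[0,0,0],"gripper":40},{"travel":[0,0,0],"angular":[0,0,0],"gripper":40}]'
```

```text
t: 2.45
tcp_pos: [0.5155, 0.2091, 0.0383]
tcp_rot: [0.433, 0.901, 0.011, 0.003]
force: [0.0, 0.6, 0.2]
opening: 0.399
```

```bash
cat > d.py <<'E'
import sys
from h import *
from scipy.spatial.transform import Rotation as R
x,y,z,toolx=map(float,sys.argv[1:5])   # mm, deg of tool x axis
s=sensors.state(); q=R.from_quat(s['tcp_rot'])
a=np.radians(toolx); X=np.array([np.cos(a),np.sin(a),0]);Z=np.array([0,0,-1.]);T=R.from_matrix(np.c_[X,np.cross(Z,X),Z])
print('t %.2f'%s['t'],'pos',np.round(s['tcp_pos']*1e3,1),'need',np.round(np.array([x,y,z])-s['tcp_pos']*1e3,1),'rot',np.round((T*q.inv()).as_rotvec(),4),'F',np.round(s['force'],1),'M',np.round(s['ft_torque'],2),'op',round(s['opening'],3))
E
python3 d.py 509 204 25 128.5
```

```text
t 2.45 pos [515.5 209.1  38.3] need [ -6.5  -5.1 -13.3] rot [-0.0166  0.0142 -0.003 ] F [0.  0.6 0.2] M [-0.04  0.01 -0.03] op 0.399
```

```bash
python3 -m pendant '[{"travel":[-6.5,-5,0],"angular":[-0.017,0.014,-0.003],"gripper":40},{"travel":[0,0,0],"angular":[0,0,0],"gripper":40}]'; python3 d.py 509 204 25 128.5;python3 -m pendant '[{"travel":[0,0,0],"angular":[0,0,0],"gripper":40}]';python3 d.py 509 204 25 128.5
```

```text
t: 2.65
tcp_pos: [0.5092, 0.204, 0.0397]
tcp_rot: [0.435, 0.901, -0.0, 0.0]
force: [1.2, 1.1, -0.8]
opening: 0.404
t 2.65 pos [509.2 204.   39.7] need [ -0.2   0.  -14.7] rot [0.0008 0.0006 0.0005] F [ 1.2  1.1 -0.8] M [-0.06  0.03 -0.02] op 0.404
t: 2.75
tcp_pos: [0.5092, 0.2041, 0.04]
tcp_rot: [0.435, 0.901, -0.0, 0.001]
force: [0.3, -0.1, 1.0]
opening: 0.396
t 2.75 pos [509.2 204.1  40. ] need [ -0.2  -0.1 -15. ] rot [0.0008 0.0009 0.0004] F [ 0.3 -0.1  1. ] M [-0.02 -0.03 -0.03] op 0.396
```

```bash
python3 -m pendant '[{"travel":[0,0,-5],"angular":[0,0,0],"gripper":40},{"travel":[0,0,-5],"angular":[0,0,0],"gripper":40},{"travel":[0,0,-5],"angular":[0,0,0],"gripper":40},{"travel":[0,0,0],"angular":[0,0,0],"gripper":40}]'; python3 d.py 509 204 25 128.5
```

```text
t: 3.15
tcp_pos: [0.509, 0.2041, 0.0235]
tcp_rot: [0.435, 0.901, -0.0, 0.001]
force: [0.5, 0.1, -0.2]
opening: 0.396
t 3.15 pos [509.  204.1  23.5] need [-0.  -0.1  1.5] rot [0.0008 0.0008 0.0002] F [ 0.5  0.1 -0.2] M [-0.03  0.07 -0.03] op 0.396
```

```bash
python3 -m pendant '[{"travel":[0,0,1],"angular":[0,0,0],"gripper":10},{"travel":[0,0,0],"angular":[0,0,0],"gripper":10},{"travel":[0,0,0],"angular":[0,0,0],"gripper":10},{"travel":[0,0,0],"angular":[0,0,0],"gripper":10},{"travel":[0,0,0],"angular":[0,0,0],"gripper":10}]' 45; python3 d.py 509 204 25 128.5
```

```text
t: 3.65
tcp_pos: [0.5089, 0.2039, 0.0243]
tcp_rot: [0.435, 0.901, -0.0, 0.0]
force: [-0.6, 0.8, -1.0]
opening: 0.174
t 3.65 pos [508.9 203.9  24.3] need [0.1 0.1 0.7] rot [0.0011 0.0002 0.0004] F [-0.6  0.8 -1. ] M [-0.02  0.01  0.05] op 0.174
```

```bash
python3 -m pendant '[{"travel":[0,0,3],"angular":[0,0,0],"gripper":10},{"travel":[0,0,10],"angular":[0,0,0],"gripper":10},{"travel":[0,0,25],"angular":[0,0,0],"gripper":10},{"travel":[0,0,40],"angular":[0,0,0],"gripper":10},{"travel":[0,0,40],"angular":[0,0,0],"gripper":10}]'; python3 -m pendant '[{"travel":[0,0,40],"angular":[0,0,0],"gripper":10},{"travel":[0,0,20],"angular":[0,0,0],"gripper":10},{"travel":[0,0,0],"angular":[0,0,0],"gripper":10},{"travel":[0,0,0],"angular":[0,0,0],"gripper":10}]';python3 d.py 538 -138 230 90; python3 -c "
from h import *
w=snap('wrist','w3')"
```

```text
t: 4.15
tcp_pos: [0.5051, 0.202, 0.1431]
tcp_rot: [0.435, 0.901, -0.005, -0.003]
force: [0.6, 1.2, -1.1]
opening: 0.177
t: 4.55
tcp_pos: [0.507, 0.2024, 0.2142]
tcp_rot: [0.435, 0.9, 0.0, 0.001]
force: [-0.8, -0.4, -0.8]
opening: 0.172
t 4.55 pos [507.  202.4 214.2] need [  31.  -340.4   15.8] rot [ 6.000e-04  1.100e-03 -6.706e-01] F [-0.8 -0.4 -0.8] M [-0.01 -0.04 -0.03] op 0.172
```

View pics/w3.png

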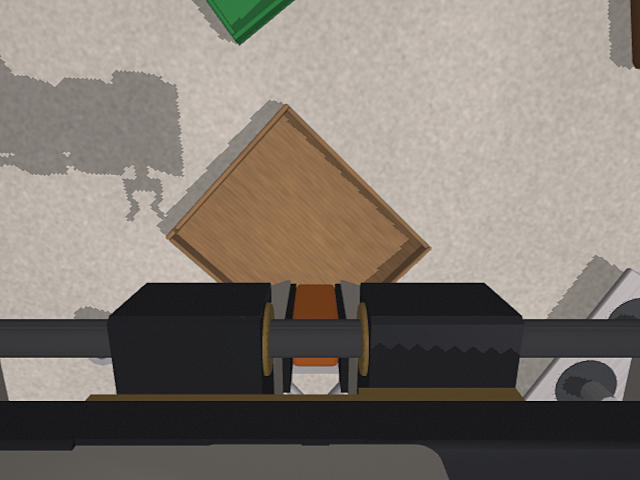

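```bash
python3 -m pendant '[{"travel":[3,-30,2],"angular":[0,0,-0.07],"gripper":10},{"travel":[3,-38,2],"angular":[0,0,-0.075],"gripper":10},{"travel":[3,-38,2],"angular":[0,0,-0.075],"gripper":10},{"travel":[3,-38,2],"angular":[0,0,-0.075],"gripper":10},{"travel":[3,-38,2],"angular":[0,0,-0.075],"gripper":10}]'; python3 d.py 538 -128 220 90;python3 -m pendant '[{"travel":[3,-38,2],"angular":[0,0,-0.075],"gripper":10},{"travel":[3,-38,2],"angular":[0,0,-0.075],"gripper":10},{"travel":[3,-30,0],"angular":[0,0,-0.07],"gripper":10},{"travel":[0,0,0],"angular":[0,0,0],"gripper":10},{"travel":[0,0,0],"angular":[0,0,0],"gripper":10}]'; python3 d.py 538 -128 220 90
```

```text
t: 5.1
tcp_pos: [0.5173, 0.0211, 0.2175]
tcp_rot: [0.593, 0.805, -0.003, -0.004]
force: [1.0, -0.8, -1.0]
opening: 0.172
t 5.10 pos [517.3  21.1 217.5] need [  20.7 -149.1    2.5] rot [-0.001  -0.0099 -0.3003] F [ 1.  -0.8 -1. ] M [-0.09 -0.04  0.01] op 0.172
t: 5.6
tcp_pos: [0.5217, -0.0958, 0.2158]
tcp_rot: [0.686, 0.728, -0.008, -0.007]
force: [0.9, -0.6, -0.9]
opening: 0.173
t 5.60 pos [521.7 -95.8 215.8] need [ 16.3 -32.2   4.2] rot [ 0.001  -0.0207 -0.0594] F [ 0.9 -0.6 -0.9] M [-0.05 -0.01 -0.05] op 0.173
```

```bash
python3 -m pendant '[{"travel":[8,-16,0],"angular":[0,-0.01,-0.03],"gripper":10},{"travel":[8,-14,0],"angular":[0,-0.01,-0.03],"gripper":10},{"travel":[0,0,0],"angular":[0,0,0],"gripper":10},{"travel":[0,0,0],"angular":[0,0,0],"gripper":10}]'; python3 d.py 538 -128 180 90
python3 - <<'E'
from h import *
for n in ['side','top','wrist']: snap(n,n+'4')
crop(load('side4'),320,230,450,400,4,'c6')
E
```

```text
t: 6.0
tcp_pos: [0.5384, -0.1253, 0.2137]
tcp_rot: [0.707, 0.707, -0.001, -0.001]
force: [-0.8, -0.8, -1.5]
opening: 0.173
t 6.00 pos [ 538.4 -125.3  213.7] need [ -0.4  -2.7 -33.7] rot [ 0.0002 -0.0027  0.0003] F [-0.8 -0.8 -1.5] M [-0.02  0.04  0.03] op 0.173
```

View pics/c6.png

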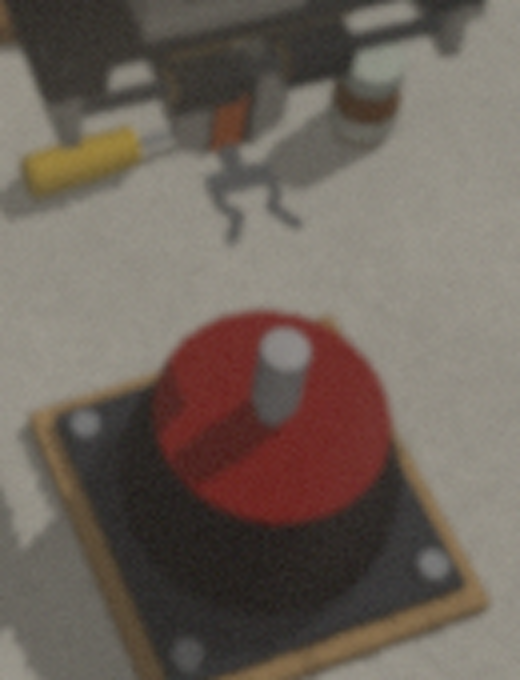

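View pics/wrist4.png

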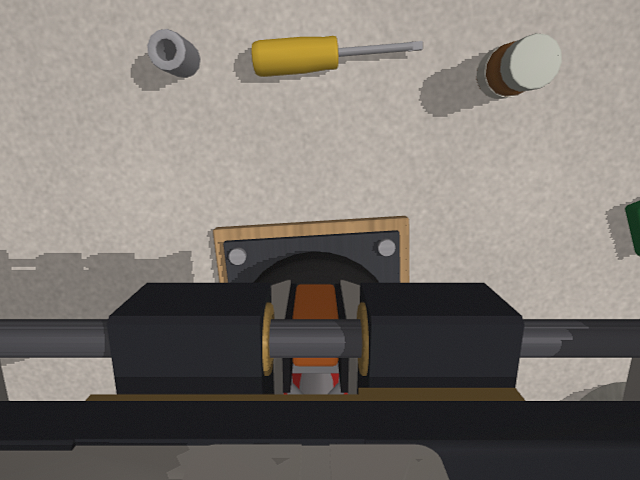

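View pics/top4.png

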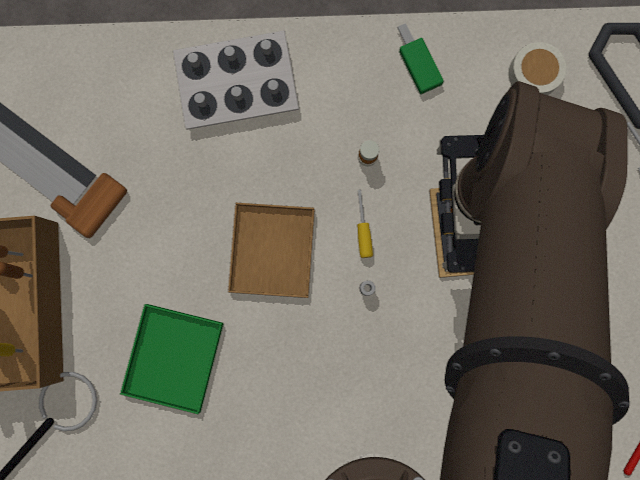

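```bash
cat > disc.py <<'E'
from h import *
from scipy.optimize import least_squares
pts=[]
for n in ['top0','side0']:
    s=load(n);im=cv2.resize(s['img'],None,fx=4,fy=4,interpolation=cv2.INTER_CUBIC).astype(int)
    im=cv2.GaussianBlur(im.astype(np.float32),(0,0),3)
    m=((im[:,:,0]>60)&(im[:,:,0]>1.9*im[:,:,1])).astype(np.uint8)
    if n=='side0': m[:,450*4:]=0; m[:300*4]=0
    else: m[:,:440*4]=0;m[:,530*4:]=0
    c=max(cv2.findContours(m,0,cv2.CHAIN_APPROX_NONE)[0],key=cv2.contourArea); h=cv2.convexHull(c)[:,0,:]
    C=proj(s,[.5385,-.216,.097]); o=np.array(s['pose'])[:3,3]
    k=0
    for x,y in h:
        u,v=(x+.5)/4-.5,(y+.5)/4-.5
        p=onz(s,u,v,.097); d=(p-[.5385,-.216,.097])[:2]; f=(np.array([.5385,-.216])-o[:2])
        if d@f/np.linalg.norm(f)>0.005: pts.append((n,ray(s,u,v)));k+=1
    print(n,k)
def res(q,ns):
    r=[]
    for n,(o,d) in pts:
        if n not in ns: continue
        p=o+d*(q[2]-o[2])/d[2]; r.append((np.hypot(*(p[:2]-q[:2]))-.054)*1e3)
    return np.array(r)
for ns in (['top0','side0'],['top0'],['side0']):
    o=least_squares(res,[.5385,-.216,.097],args=(ns,),x_scale=.01,loss='soft_l1');print(ns,np.round(o.x*1e3,1),np.sqrt(np.mean(res(o.x,ns)**2)))
E
python3 disc.py
```

```text
top0 31
side0 32
['top0', 'side0'] [ 538.8 -216.7   95.6] 1.1226264033629179
['top0'] [ 537.8 -213.5  104.6] 0.4067537558854949
['side0'] [ 553.6 -190.8   49.4] 0.40843207309282686
```

```bash
python3 -m pendant '[{"travel":[0,-1,-25],"angular":[0,-0.002,0],"gripper":10},{"travel":[0,-1,-25],"angular":[0,0,0],"gripper":10},{"travel":[0,0,-22],"angular":[0,0,0],"gripper":10},{"travel":[0,0,0],"angular":[0,0,0],"gripper":10},{"travel":[0,0,0],"angular":[0,0,0],"gripper":10}]'; python3 d.py 538.5 -128 130 90
```

```text
t: 6.65
tcp_pos: [0.5393, -0.124, 0.1417]
tcp_rot: [0.705, 0.709, 0.002, 0.001]
force: [-0.6, -0.4, -1.3]
opening: 0.174
t 6.65 pos [ 539.3 -124.   141.7] need [ -0.8  -4.  -11.7] rot [-0.0014  0.0029 -0.0057] F [-0.6 -0.4 -1.3] M [-0.07  0.02 -0.03] op 0.174
```

```bash
python3 -m pendant '[{"travel":[-1,-4,-5],"angular":[-0.001,0.003,-0.006],"gripper":10},{"travel":[0,0,-5],"angular":[0,0,0],"gripper":10},{"travel":[0,0,0],"angular":[0,0,0],"gripper":10},{"travel":[0,0,0],"angular":[0,0,0],"gripper":10}]'; python3 d.py 538.5 -128 120 90
python3 - <<'E'
from h import *
snap('side','side5')
crop(load('side5'),330,250,430,370,6,'c7')
E
```

```text
t: 7.05
tcp_pos: [0.54, -0.1283, 0.134]
tcp_rot: [0.707, 0.707, 0.002, 0.001]
force: [0.5, 0.6, 0.1]
opening: 0.176
t 7.05 pos [ 540.  -128.3  134. ] need [ -1.5   0.3 -14. ] rot [-0.0002  0.0041 -0.    ] F [0.5 0.6 0.1] M [-0.06  0.07 -0.03] op 0.176
```

View pics/c7.png

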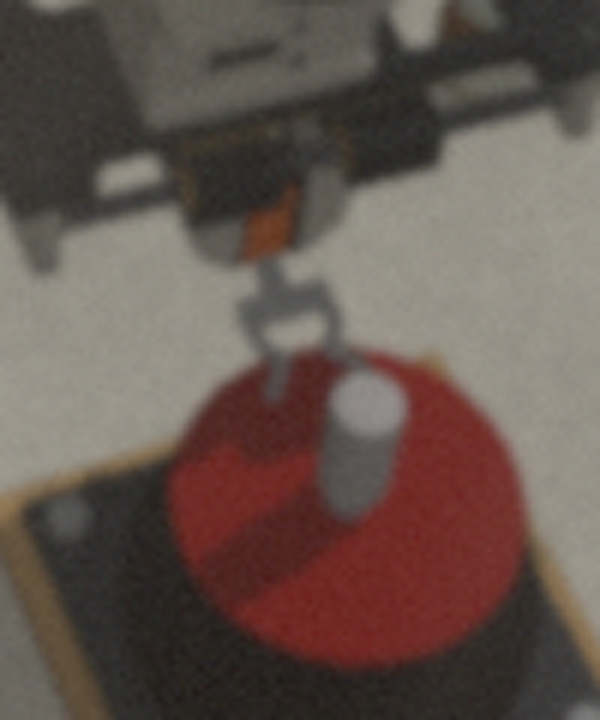

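```bash
python3 -m pendant '[{"travel":[-1.5,0,-4],"angular":[0,0.004,0],"gripper":10},{"travel":[0,0,-4],"angular":[0,0,0],"gripper":10},{"travel":[0,0,0],"angular":[0,0,0],"gripper":10}]'; python3 d.py 538.5 -128 120 90
python3 -m pendant '[{"travel":[0,0,0],"angular":[0,0,0],"gripper":10}]'; python3 d.py 538.5 -128 120 90
```

```text
t: 7.4
tcp_pos: [0.5386, -0.1281, 0.1258]
tcp_rot: [0.707, 0.707, 0.0, 0.0]
force: [0.3, 0.1, -0.1]
opening: 0.171
t 7.40 pos [ 538.6 -128.1  125.8] need [-0.1  0.1 -5.8] rot [-0.0003  0.0006 -0.0003] F [ 0.3  0.1 -0.1] M [-0.08  0.09  0.01] op 0.171
t: 7.5
tcp_pos: [0.5385, -0.1281, 0.1256]
tcp_rot: [0.707, 0.707, 0.0, -0.0]
force: [-0.7, 0.6, -0.4]
opening: 0.169
t 7.50 pos [ 538.5 -128.1  125.6] need [-0.   0.1 -5.6] rot [-0.0004  0.0003 -0.0002] F [-0.7  0.6 -0.4] M [-0.11  0.04 -0.07] op 0.169
```

```bash
for i in 1 2; do python3 -m pendant '[{"travel":[0,0,-1],"angular":[0,0,0],"gripper":10},{"travel":[0,0,-1],"angular":[0,0,0],"gripper":10}]' >/dev/null; python3 d.py 538.5 -128 120 90; done
```

```text
t 7.70 pos [ 538.6 -128.2  123.6] need [-0.1  0.2 -3.6] rot [-0.0003  0.0005 -0.0002] F [-0.3 -0.4 -1. ] M [-0.14  0.03 -0.01] op 0.169
t 7.90 pos [ 538.7 -128.2  121.5] need [-0.2  0.2 -1.5] rot [-0.0003  0.0006 -0.0002] F [ 0.4 -0.4 -0.6] M [-0.05  0.05 -0.03] op 0.17
```

```bash
python3 -m pendant '[{"travel":[0,0,-1],"angular":[0,0,0],"gripper":10},{"travel":[0,0,0],"angular":[0,0,0],"gripper":10}]' >/dev/null; python3 d.py 538.5 -128 120 90;  python3 -m pendant '[{"travel":[0,0,-1],"angular":[0,0,0],"gripper":10},{"travel":[0,0,0],"angular":[0,0,0],"gripper":10}]' >/dev/null; python3 d.py 538.5 -128 120 90
python3 - <<'E'
from h import *
snap('side','side6')
crop(load('side6'),330,250,430,370,6,'c8')
E
```

```text
t 8.10 pos [ 539.  -128.2  121.2] need [-0.5  0.2 -1.2] rot [-0.0005  0.0015 -0.0002] F [-1.3  0.8  1.4] M [-0.19  0.28 -0.05] op 0.169
t 8.30 pos [ 539.6 -128.3  121.2] need [-1.1  0.3 -1.2] rot [-0.0007  0.003  -0.0001] F [-0.7 -0.1  1.3] M [-0.19  0.26 -0.02] op 0.171
```

View pics/c8.png

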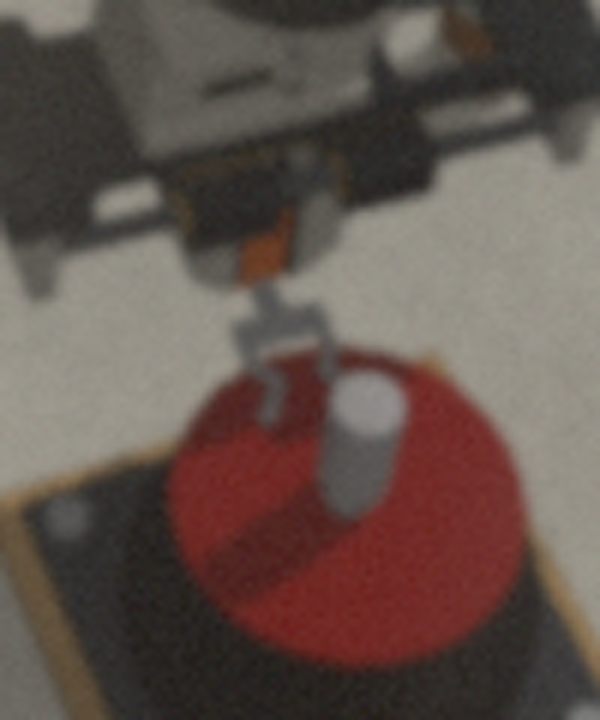

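Contact with the disc is at TCP z 121 with about 2 N. That puts the disc top at about 101 mm, which agrees with axle top minus 55 mm. I'll slide towards the axle with almost no down force.

```bash
python3 -m pendant '[{"travel":[-1,0,0.6],"angular":[-0.0005,0.003,0],"gripper":10},{"travel":[0,-6,0],"angular":[0,0,0],"gripper":10},{"travel":[0,-6,0],"angular":[0,0,0],"gripper":10},{"travel":[0,-6,0],"angular":[0,0,0],"gripper":10},{"travel":[0,0,0],"angular":[0,0,0],"gripper":10}]' ; python3 d.py 538.5 -178.3 121 90
```

```text
t: 8.85
tcp_pos: [0.5382, -0.1482, 0.1212]
tcp_rot: [0.707, 0.707, -0.0, -0.0]
force: [-0.1, 0.4, -0.1]
opening: 0.172
t 8.85 pos [ 538.2 -148.2  121.2] need [  0.3 -30.1  -0.2] rot [ 0.0003 -0.0008 -0.0001] F [-0.1  0.4 -0.1] M [-0.16  0.06  0.  ] op 0.172
```

```bash
python3 -m pendant '[{"travel":[0.3,-4,0],"angular":[0,0,0],"gripper":10},{"travel":[0,-4,0],"angular":[0,0,0],"gripper":10},{"travel":[0,-3,0],"angular":[0,0,0],"gripper":10},{"travel":[0,0,0],"angular":[0,0,0],"gripper":10}]' ; python3 d.py 538.5 -178.3 121 90
python3 - <<'E'
from h import *
snap('side','side7'); snap('wrist','w7')
crop(load('side7'),330,250,430,370,6,'c9')
crop(load('w7'),260,280,380,410,5,'c10')
E
```

```text
t: 9.25
tcp_pos: [0.5386, -0.1606, 0.1212]
tcp_rot: [0.707, 0.707, -0.0, -0.0]
force: [0.7, 0.5, 0.9]
opening: 0.168
t 9.25 pos [ 538.6 -160.6  121.2] need [ -0.1 -17.7  -0.2] rot [ 0.0003 -0.0006  0.0006] F [0.7 0.5 0.9] M [-0.15  0.05 -0.01] op 0.168
```

View pics/c9.png

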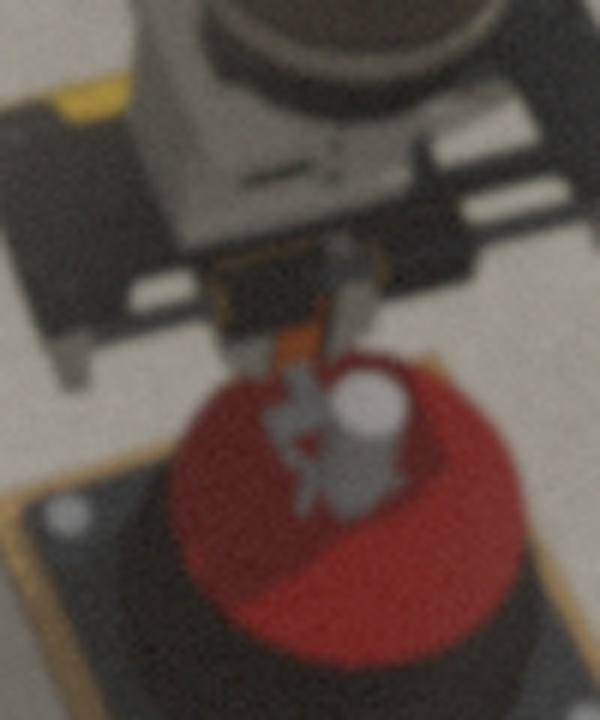

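View pics/c10.png

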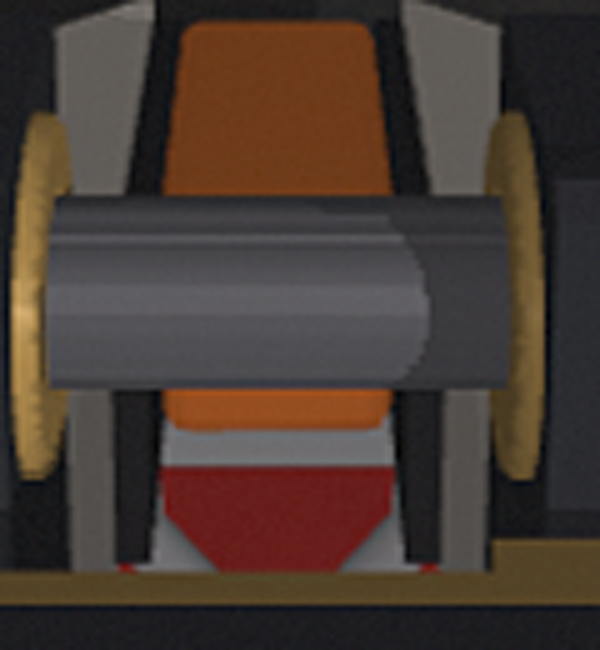

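```bash
for i in 1 2 ; do python3 -m pendant '[{"travel":[0,-2,0],"angular":[0,0,0],"gripper":10}]' >/dev/null; python3 d.py 538.5 -178.3 121 90; done; python3 -m pendant '[{"travel":[0,-2,0],"angular":[0,0,0],"gripper":10}]' >/dev/null; python3 d.py 538.5 -178.3 121 90; python3 -m pendant '[{"travel":[0,-2,0],"angular":[0,0,0],"gripper":10}]' >/dev/null; python3 d.py 538.5 -178.3 121 90
```

```text
t 9.45 pos [ 538.9 -161.6  121.2] need [ -0.4 -16.7  -0.2] rot [-0.0003 -0.0004 -0.0005] F [-0.3  0.7 -0.1] M [-0.07  0.04 -0.  ] op 0.171
t 9.55 pos [ 538.9 -163.5  121.2] need [ -0.4 -14.8  -0.2] rot [-0.0004 -0.0005 -0.0009] F [-0.8  0.3  1. ] M [-0.03  0.06 -0.02] op 0.168
t 9.65 pos [ 538.9 -165.4  121.2] need [ -0.4 -12.9  -0.2] rot [-0.0007 -0.0006 -0.0011] F [-1.9  3.4  1.3] M [ 0.43  0.35 -0.1 ] op 0.172
t 9.75 pos [ 538.8 -166.1  121.3] need [ -0.3 -12.2  -0.3] rot [-0.0027 -0.0012 -0.002 ] F [-2.2  8.7  6.5] M [ 1.65  0.4  -0.05] op 0.171
```

```bash
python3 -m pendant '[{"travel":[-0.5,-1.5,0.3],"angular":[-0.002,0,-0.001],"gripper":10}]' >/dev/null; python3 d.py 538.5 -178.3 121 90; python3 -m pendant '[{"travel":[-0.2,-1.5,0.2],"angular":[-0.002,0,-0.001],"gripper":10}]' >/dev/null; python3 d.py 538.5 -178.3 121 90
```

```text
t 9.85 pos [ 538.4 -166.3  121.4] need [  0.1 -12.   -0.4] rot [-0.0026 -0.0015 -0.002 ] F [ 1.4  4.3 -1.8] M [ 1.03 -0.26  0.06] op 0.173
t 9.95 pos [ 538.3 -166.5  121.4] need [  0.2 -11.8  -0.4] rot [-0.0022 -0.0018 -0.0021] F [ 1.7  6.4 -0.8] M [ 1.21 -0.24  0.03] op 0.171
```

```bash
python3 -m pendant '[{"travel":[0.2,-2,0],"angular":[-0.002,-0.001,-0.002],"gripper":10}]' >/dev/null; python3 d.py 538.5 -178.3 121 90; python3 -m pendant '[{"travel":[0,-2.2,0],"angular":[-0.002,0,-0.001],"gripper":10}]' >/dev/null; python3 d.py 538.5 -178.3 121 90
```

```text
t 10.05 pos [ 538.6 -166.6  121.3] need [ -0.1 -11.7  -0.3] rot [-0.0025 -0.0013 -0.0015] F [-1.4  8.3  5.2] M [ 1.62  0.25 -0.05] op 0.17
t 10.15 pos [ 538.7 -166.8  121.3] need [ -0.2 -11.5  -0.3] rot [-0.0032 -0.002  -0.0021] F [-1.6  9.3  7. ] M [ 1.75  0.28 -0.05] op 0.175
```

```bash
python3 -m pendant '[{"travel":[-0.3,-2.5,0.3],"angular":[-0.003,-0.002,-0.002],"gripper":10}]' >/dev/null; python3 d.py 538.5 -178.3 121 90; python3 -m pendant '[{"travel":[0,-2.7,0.1],"angular":[-0.003,0,-0.001],"gripper":10}]' >/dev/null; python3 d.py 538.5 -178.3 121 90
python3 - <<'E'
from h import *
snap('side','side8')
crop(load('side8'),330,250,430,370,6,'c11')
E
```

```text
t 10.25 pos [ 538.5 -167.1  121.4] need [  0.  -11.2  -0.4] rot [-0.0028 -0.0005 -0.0019] F [0.1 7.1 0.6] M [ 1.54 -0.07  0.01] op 0.17
t 10.35 pos [ 538.5 -168.   121.3] need [  0.  -10.3  -0.3] rot [-0.002  -0.0011 -0.0023] F [-0.4  4.1  0.1] M [0.84 0.03 0.03] op 0.17
```

View pics/c11.png

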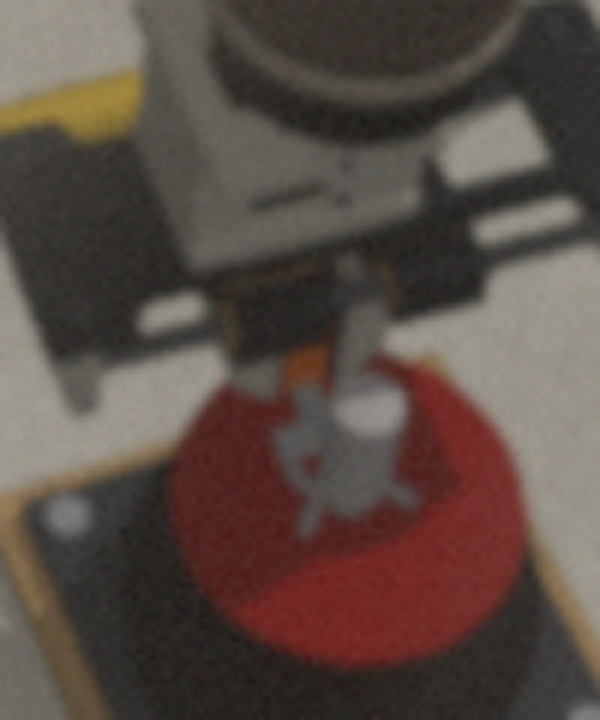

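```bash
python3 -m pendant '[{"travel":[0,-2.5,0],"angular":[-0.002,-0.001,-0.002],"gripper":10}]' >/dev/null; python3 d.py 538.5 -178.3 121 90; python3 -m pendant '[{"travel":[0,-2.5,0],"angular":[-0.002,-0.001,-0.002],"gripper":10}]' >/dev/null; python3 d.py 538.5 -178.3 121 90;python3 -m pendant '[{"travel":[0,-2.5,0.1],"angular":[-0.002,0,-0.001],"gripper":10}]' >/dev/null; python3 d.py 538.5 -178.3 121 90
```

```text
t 10.50 pos [ 538.6 -170.5  121.2] need [-0.1 -7.8 -0.2] rot [ 0.0002 -0.0003 -0.001 ] F [0.1 2.1 1.2] M [0.51 0.02 0.02] op 0.177
t 10.60 pos [ 538.6 -173.5  121.2] need [-0.1 -4.8 -0.2] rot [0.0028 0.0008 0.0012] F [ 0.4 -0.   0.2] M [-0.07  0.01 -0.05] op 0.17
t 10.70 pos [ 538.6 -177.1  121.3] need [-0.1 -1.2 -0.3] rot [0.0061 0.0012 0.003 ] F [ 0.7 -0.2 -0.8] M [-0.08  0.07  0.01] op 0.172
```

```bash
python3 -m pendant '[{"travel":[0,0,-0.2],"angular":[0.006,0.001,0.003],"gripper":10}]' >/dev/null; python3 d.py 538.5 -178.3 121 90; python3 -m pendant '[{"travel":[0,-1,0],"angular":[0,0,0],"gripper":10}]' >/dev/null; python3 d.py 538.5 -178.3 121 90;python3 -m pendant '[{"travel":[0,-1,0],"angular":[0,0,0],"gripper":10}]' >/dev/null; python3 d.py 538.5 -178.3 121 90
```

```text
t 10.80 pos [ 538.5 -177.5  121.2] need [ 0.  -0.8 -0.2] rot [0.0003 0.0002 0.0004] F [0.1 4.2 4.8] M [0.72 0.16 0.04] op 0.171
t 10.90 pos [ 538.5 -177.8  121.2] need [ 0.  -0.5 -0.2] rot [-0.0016 -0.0001  0.0002] F [-1.1  8.2  5. ] M [ 1.72  0.25 -0.05] op 0.172
t 11.00 pos [ 538.5 -177.8  121.3] need [ 0.  -0.5 -0.3] rot [-0.0033 -0.0005 -0.0005] F [-0.6  5.4  3. ] M [1.17 0.17 0.04] op 0.172
```

```bash
python3 -m pendant '[{"travel":[0,0,0],"angular":[-0.003,0,0],"gripper":10},{"travel":[0,0,0],"angular":[0,0,0],"gripper":10}]' >/dev/null; python3 d.py 538.5 -178.3 121 90
python3 - <<'E'
from h import *
snap('side','side9'); snap('wrist','w9')
crop(load('side9'),330,250,430,370,6,'c12')
E
```

```text
t 11.20 pos [ 538.4 -177.5  121.3] need [ 0.1 -0.8 -0.3] rot [-0.0011 -0.0007 -0.0007] F [-0.3  1.4 -0.1] M [ 0.35 -0.07 -0.05] op 0.171
```

View pics/c12.png

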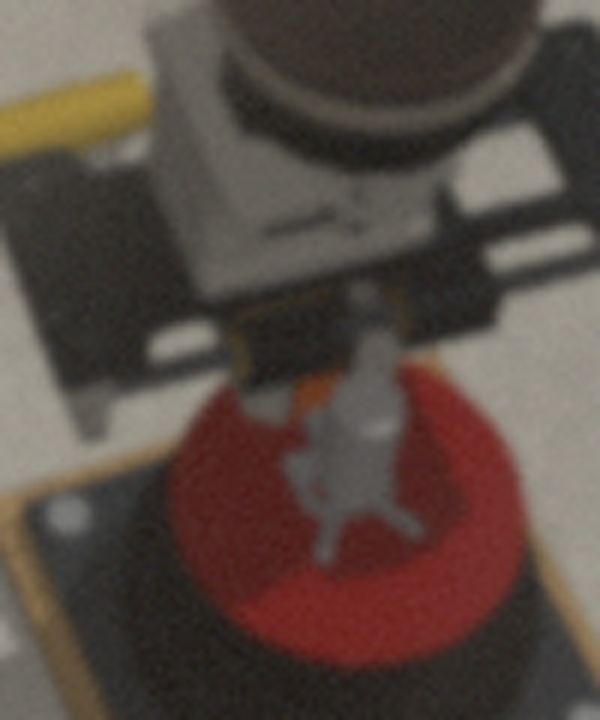

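The jaws are past the neck and the clip is at the hard stop, with almost no force left. I'll let go and rise straight up.

```bash
python3 -m pendant '[{"travel":[0,0,0],"angular":[0,0,0],"gripper":32},{"travel":[0,0,0],"angular":[0,0,0],"gripper":32},{"travel":[0,0,0],"angular":[0,0,0],"gripper":32},{"travel":[0,0,0],"angular":[0,0,0],"gripper":32}]'; python3 d.py 538.5 -177.5 160 90
```

```text
t: 11.7
tcp_pos: [0.5383, -0.1797, 0.1215]
tcp_rot: [0.708, 0.707, -0.001, 0.0]
force: [-0.0, 0.3, -0.3]
opening: 0.315
t 11.70 pos [ 538.3 -179.7  121.5] need [ 0.2  2.2 38.5] rot [ 0.0012 -0.0002  0.0013] F [-0.   0.3 -0.3] M [-0.07  0.11  0.  ] op 0.315
```

```bash
python3 -m pendant '[{"travel":[0,2,3],"angular":[0,0,0],"gripper":32},{"travel":[0,0,8],"angular":[0,0,0],"gripper":32},{"travel":[0,0,10],"angular":[0,0,0],"gripper":32},{"travel":[0,0,12],"angular":[0,0,0],"gripper":32},{"travel":[0,0,0],"angular":[0,0,0],"gripper":32}]'; python3 d.py 538.5 -177.5 190 90
```

```text
t: 12.2
tcp_pos: [0.5385, -0.1781, 0.158]
tcp_rot: [0.708, 0.706, -0.0, 0.001]
force: [1.4, -0.2, -0.0]
opening: 0.32
t 12.20 pos [ 538.5 -178.1  158. ] need [ 0.   0.6 32. ] rot [0.0019 0.0006 0.0018] F [ 1.4 -0.2 -0. ] M [-0.04  0.06  0.02] op 0.32
```

```bash
python3 -m pendant '[{"travel":[0,0,20],"angular":[0,0,0],"gripper":32},{"travel":[0,0,30],"angular":[0,0,0],"gripper":32},{"travel":[0,20,30],"angular":[0,0,0],"gripper":32},{"travel":[0,40,20],"angular":[0,0,0],"gripper":32},{"travel":[0,45,0],"angular":[0,0,0],"gripper":32}]'; python3 -m pendant '[{"travel":[0,45,0],"angular":[0,0,0],"gripper":32},{"travel":[0,45,0],"angular":[0,0,0],"gripper":32},{"travel":[0,45,0],"angular":[0,0,0],"gripper":32},{"travel":[0,20,0],"angular":[0,0,0],"gripper":32},{"travel":[0,0,0],"angular":[0,0,0],"gripper":32}]'; python3 - <<'E'
from h import *
snap('side','side10'); snap('top','top10')
crop(load('side10'),330,290,430,370,7,'c13'); crop(load('top10'),440,170,530,270,6,'c14')
E
```

```text
t: 12.7
tcp_pos: [0.5371, -0.078, 0.2635]
tcp_rot: [0.712, 0.702, -0.001, 0.003]
force: [1.1, 0.7, -0.4]
opening: 0.319
t: 13.2
tcp_pos: [0.5361, 0.0903, 0.2661]
tcp_rot: [0.709, 0.705, 0.002, 0.003]
force: [-0.2, -0.4, -0.3]
opening: 0.32
```

View pics/c13.png

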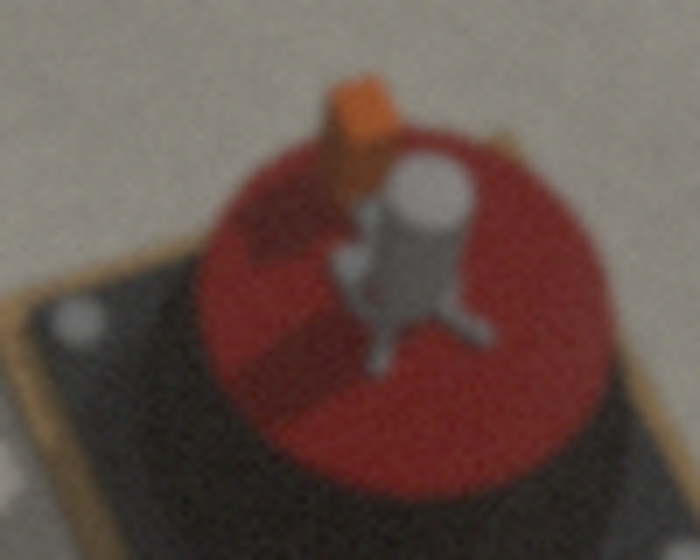

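View pics/c14.png

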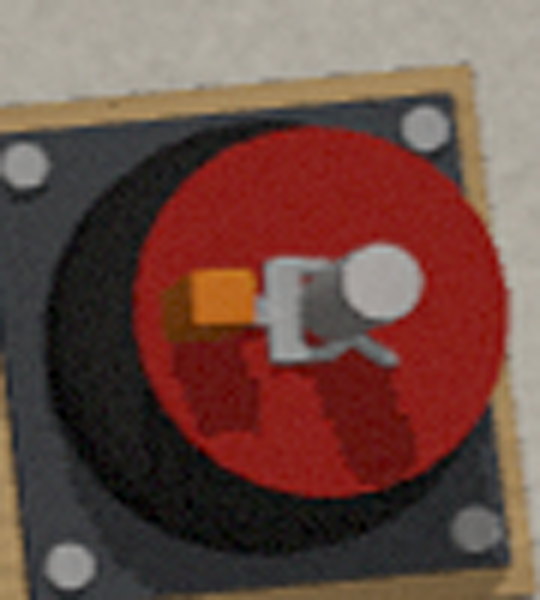

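View pics/side10.png

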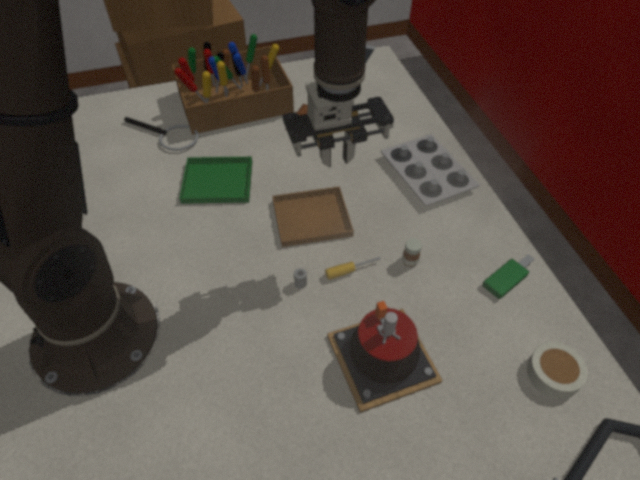

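```bash
python3 - <<'E'
from h import *
t=load('top10');s=load('side10')
T=lambda x,y:(t,440+(x+.5)/6-.5,170+(y+.5)/6-.5)
S=lambda x,y:(s,330+(x+.5)/7-.5,290+(y+.5)/7-.5)
b,e=tri(T(224,297),S(362,108)); a,e2=tri(T(381,282),S(430,192)); print(b*1e3,e,a*1e3,e2,(b-a)*1e3)
f=lambda x,y,z:onz(*T(x,y),z)*1e3
print('bridge front',f(303,257,.106),f(306,362,.106),'rear',f(266,258,.106),f(269,362,.106))
print('blocktop on 137',f(224,297,.137))
E
python3 d.py 538 0 200 90
```

```text
[ 537.67508995 -177.64368607  136.15089881] [np.float64(0.00043579963109745067), np.float64(0.00043579963109768724)] [ 538.5186244  -215.56181871  154.63361197] [np.float64(0.00011144042189079609), np.float64(0.00011144042189088416)] [ -0.84353445  37.91813264 -18.48271316]
bridge front [ 553.21897852 -209.23924602  106.        ] [ 522.86821563 -208.37947888  106.        ] rear [ 553.2389638  -198.64134071  106.        ] [ 523.17354028 -197.82917479  106.        ]
blocktop on 137 [ 537.98677951 -177.52340993  137.        ]
t 13.30 pos [536.4  86.7 266.2] need [  1.6 -86.7 -66.2] rot [0.0019 0.0077 0.0101] F [0.2 0.3 0.1] M [-0.15  0.03 -0.03] op 0.323
```

The clip is home. The block sits 37.9 mm from the axle (38 expected) and 18.5 mm below the axle top (19 expected). The bridge front is 7 mm from the axle centre.

```bash
python3 -c "
from rig import r; print(r.hand_in())"
```

```text
the job is handed in; nothing more can be done
None
```

The clip is snapped fully home in the axle groove and lies flat on the red disc. I let go of it, moved the arm clear and handed the job in at about 13 s.

- **Push:** I found the disc by touch, at about 101 mm above the table. The jaws met the neck about 12 mm short. The highest push reading was 9.3 N, with 7.0 N of vertical force at that moment. After the snap the clip ran on to its hard stop.
- **Last checks:** From the top and side pictures, the block is 37.9 mm from the axle centreline (38 expected). Its top is 18.5 mm below the axle top (19 expected), and the bridge front face is 7 mm from the axle centre. The force on the tool was about zero after release.
- **Other things:** The screwdriver, jar and socket look unmoved in the last side picture; I did not measure them.
- **Disagreement:** Early camera fits put the disc at about 96 mm, while touch and the axle height both gave about 101 mm; I went by touch.

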